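Close the cupboard past its roller catch and try it

ROBOT

A 6-joint arm with a two-finger parallel gripper is mounted at the origin on the work surface. World frame = base frame: x ahead of the robot, y to its left, z up, the work surface at z = 0. Lengths are in mm, angles in rad, forces in N, time in s.
With the tool pointing down it reaches from about 300 to 775 mm from the base axis. Payload 14.6 kg.
Tool frame: the origin (TCP) lies on the front face of the gripper's body, between the roots of the fingers; the fingertips stand 97 mm ahead of it and the grasp point (between the pads) lies 78 mm ahead of it; z points along the fingers, y is the line along which they close (so a half turn about z gives the same grasp; the last joint's range is limited). The gripper opens to 94 mm and grips with 3 to 60 N. Pads are 16 mm wide; open, the fingers measure 119 mm over their backs; the gripper's body (75 mm by 177 mm) begins 78 mm behind the grasp point.
Start: joints at [-0.067, 0.3, 1.521, -0, 1.321, -0.067], TCP at [549.991, -0.002, 302.646] pointing down, gripper open.
Joint ranges: [-3.03, 3.03], [-0.79, 2.21], [0.23, 2.52], [-1.04, 4.18], [0, 3.07], [-2.55, 2.55]. Speed limits (rad/s): [2.22, 2.22, 2.57, 3.14, 3.14, 3.14].

INTERFACE

Orientations are given as [roll, pitch, yaw] about the fixed x, y, z axes, in that order (R = Rz(yaw) Ry(pitch) Rx(roll)).
In Python, from cell import * gives the robot as it stands.
- The arm moves only by the tool carry_out, never from a script. Its arguments are lists of equal length, an entry for each row: "slide": the shift along the world's x, y, z scaled (see below), a list of three; "dr": the turn, a rotation vector about the world's x, y, z scaled (see below), a list of three; "gripper": the opening in per cent of the stroke, from 0 (shut) to 100 (fully open). A call has 1 to 10 rows; each row is the pose to reach, as a shift and turn from the pose commanded when the call began, turning the shorter way round; what a row does not reach only later rows make up. The controller multiplies each number of a shift by 0.25 m and each number of a turn by 360 degrees. A row lasts 1/12 s, in which the tool goes at most 41.7 mm and 7.16 degrees, less where a joint would pass 70% of its speed; a pose out of reach is approached as far as the arm can. A call with a number of a shift or a turn outside -1 to 1 is refused whole. A call with a gripper value outside its range is refused whole. The fingers move at their own pace and stop on an object; "newtons" is the grip in N (left out, the last holds). Time passes only in rows, so rows that repeat a pose let the fingers close. It gives the time, the measured TCP pose, the force, the opening and the grip force at its end, in the units of the state.
- read_state(): the state, without advancing time (a new reading comes with each control period).
- camera(name): name is "scene" or "side" or "wrist"; returns the picture (384x512x3 uint8, red, green, blue); there is no depth.
- camera_model(name): a dict with "vfov" (degrees; the focal length in pixels is half the picture's height over the tangent of half this angle, whatever the lens; pixels are square), "cx", "cy" (the principal point, pixels), "k1" (the pictures are not rectified: a ray, as slopes to the right and down, at radius r is drawn at 1 + k1 r^2 times it, then the intrinsics apply), "R" (3x3) and "t" (3): a world point X has camera coordinates R X + t. Camera axes: x right, y down, z forward; pixel columns grow to the right and rows downward; lengths in mm; the calibration is good to about 2 mm. A picture is of the moment at which its call begins: read the wrist's pose just before it. camera_model takes no time and is no camera call; for the wrist camera it gives the pose at the moment of the call.
- sign_off(): hands the job in; it is judged then, once.
The state is a dict: "clock": time; "joints": joint angles; "qd": joint speeds; "effort": joint torques, N m; "eef_pos": TCP position; "eef_rot": TCP orientation; "wrist_force": force on the tool from outside, world axes, zero at the start; "moment": the same for the moment, N m; "finger_gap": finger opening in mm; "finger_force": force on a finger pad.
Only numpy, scipy, OpenCV 4.12 (cv2) and the standard library are available. Lean on these libraries where they do the work, as an engineer would, in place of code of your own. Each camera call takes 0.05 s, during which the arm holds its last target. There are 200 camera calls.

TASK

The catch of the little cupboard has just been reset and needs trying. Slide the round tin that stands in the doorway fully into the cupboard, push the door shut until it snaps past the roller catch, without ramming it against its stop, and take your hand off so that you see it hold for a moment; then pull it through the catch again and leave the door standing wide open, with the tin still upright inside. Leave the bowl, jar and mug where they are.

Things in the scene. Friction and masses are not known exactly. Their poses are not given: they have to be found in the camera images.
- cupboard: Low wooden cupboard, fixed; 220 wide, 190 deep, 118 high, walls 12, no bottom; roof set back 40 from the front. Origin: middle of the front opening's foot. +x points into the cupboard, -x out of the front (about world +y), z up, +y to the door's free side. Opening y -98 to 98, 106 high. 
- catch: Roller catch on the side wall at the door's free side (y 70 to 98, z 50 to 106, just inside the front). Origin as cupboard. A sprung roller and a rubber stop sit together on its slotted plate, whose depth nobody measured: the door's snapped-shut angle is anywhere from 0.005 to 0.1 rad. The stop is firm (about 10 N per mm beyond the seat); pressing on it with over 20 N is ramming.
- door (a joint): Door angle, rad: 0 parallel to the front, grows opening, at most 1.7. Hinge lightly sprung open (0.11 N m when shut, rests at 1.1 to 1.7): an uncaught door swings open by itself. Closing past the roller takes 7 to 14 N at the handle, over some 5 mm of travel, then drops as the door is drawn in the last 2 mm or so onto its stop. Pulling it out again takes 4 to 8 N.
- door_handle (a point): Middle of the handle: horizontal round steel bar along the door's width, 12 thick, 100 long, 90 above the table, a post at each end; axis 40 in front of the door's outer face (34 free gap behind the bar). The point lies on the bar's axis, 155 from the hinge line and 55 in front of the door's back plane. Axes of the door: -x out of its outer face, +y hinge to free edge.
- door_hinge (a point): Point on the vertical hinge line, 59 above the table, at x 0, y -110 in the cupboard's frame. The door panel is 220 wide, 15 thick, its top 115 above the table; its back plane passes through the hinge line. Axes of the door: -x out of its outer face, +y hinge to free edge.
- tin_center (a point): Centre of a plain round metal tin with lid, 67 in diameter, 55 high, 0.2 to 0.4 kg, standing loose in front of the opening, in the door's way. Fully in means its whole body behind the cupboard's front plane. z up.
- bowl: Light blue bowl, 170 wide, 75 high, bystander; origin at the centre of its foot.
- jar: Amber glass jar with metal cap, 68 in diameter, 115 high, bystander; origin at the centre of its foot.
- mug: White mug, 76 in diameter, 85 high, bystander; origin at the centre of its foot.

How it is judged (in metres and radians):
On the way, in this order (a step that is already met when the one before it is completed fails the run):
1. the tin stands fully inside the cupboard (x of tin_center in the frame of cupboard above 0.034 m and angle between tin_center's own z axis and vertical below 0.15 rad and contact force between each of the arm, the fingers and tin below 0.1 N), for 0.2 s.
2. the door is snapped shut and holds by itself, untouched (value of joint door below 0.115 rad and contact force between each of the fingers, the arm and door below 0.1 N), for 0.5 s.
At the end, for the whole second after the job is handed in: After having been snapped shut and let go, the door stands open by more than 0.7 rad and still; the tin stands upright in the cupboard, its centre at least 34 mm behind the front plane (value of joint door above 0.7 rad and velocity of joint door between -0.1 and 0.1 rad/s and x of tin_center in the frame of cupboard between 0.034 and 0.16 m and y of tin_center in the frame of cupboard between -0.08 and 0.08 m and angle between tin_center's own z axis and vertical below 0.15 rad); the robot touches nothing.
It fails at once if the door is rammed against its stop with more than 20 N (contact force between door and catch_plate_c0 above 20 N).
It fails at once if a bystander is moved by more than 20 mm (distance of any of bowl, jar, mug from where it was at the start of the episode above 0.02 m).
It fails at once if the tin is tipped over (angle between tin_center's own z axis and vertical above 0.6 rad).
It also fails if it takes over 72 s, if anything falls off the work surface, if the arm or the gripper's body presses on something with over 40 N, if the wrist force passes 120 N, or if a joint passes its speed limit or range.

## Working session

There is one attempt and no reset: what is moved stays moved. The work goes in short steps, Python scripts to look and compute and a tool call to move; the robot and the scene stay as the last step left them, time stands still between calls to the robot, and variables do not carry over. Pictures are saved under pics/ and viewed, at most 10 in all, crops included, and the job is handed in when it is done.

Besides the shell and the picture viewer there is one more tool, called by a JSON object that holds its "fn" and its "kwargs". carry_out: Moves the arm, as the interface text tells. Its arguments: {"type":"object","properties":{"slide":{"type":"array","items":{"type":"array","items":{"type":"number","minimum":-1,"maximum":1}}},"dr":{"type":"array","items":{"type":"array","items":{"type":"number","minimum":-1,"maximum":1}}},"gripper":{"type":"array","items":{"type":"number"}},"newtons":{"type":"number"}},"required":["slide","dr","gripper"]}

```bash
mkdir -p pics; python3 - <<'E'
from cell import *
import cv2,numpy as np
for n in ["scene","side"]:
    im=camera(n); cv2.imwrite(f"pics/{n}0.png",im[:,:,::-1]); m=camera_model(n); print(n,{k:np.round(v,4).tolist() for k,v in m.items()})
print(read_state())
E
```

```text
scene {'vfov': 45.3885, 'cx': 249.1577, 'cy': 184.0382, 'k1': -0.1478, 'R': [[0.0319, 0.9994, 0.016], [0.7317, -0.0125, -0.6815], [-0.6809, 0.0335, -0.7316]], 't': [-140.1161, -399.1106, 1327.6165]}
side {'vfov': 53.8345, 'cx': 255.5591, 'cy': 194.5065, 'k1': -0.0475, 'R': [[-0.9476, -0.3187, 0.0209], [-0.186, 0.4974, -0.8474], [0.2597, -0.8069, -0.5306]], 't': [617.9671, 150.9465, 724.2783]}
{'clock': 0.1, 'joints': array([-6.65742956e-02,  3.00407607e-01,  1.52149058e+00, -1.13413664e-05,
        1.32068909e+00, -6.66383612e-02]), 'qd': array([-0.00042829, -0.00337373, -0.00328425,  0.00066469,  0.0010753 ,
        0.0003057 ]), 'effort': array([ 1.84928511e-03, -5.32644153e+01, -3.53284299e+01,  7.10431044e-02,
        2.34944851e-02, -7.30603051e-05]), 'eef_pos': array([5.49875200e+02, 1.76147836e-02, 3.02159389e+02]), 'eef_rot': array([-3.14059951e+00, -5.52697089e-05,  1.57086318e+00]), 'wrist_force': array([-0.13323204, -1.10619676, -0.34922529]), 'moment': array([-0.06796115,  0.02847349, -0.01429798]), 'finger_force': 0.0, 'finger_gap': 94.08970830509425}
```

View pics/scene0.png

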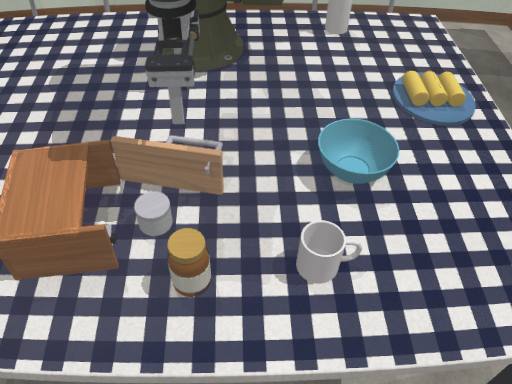

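View pics/side0.png

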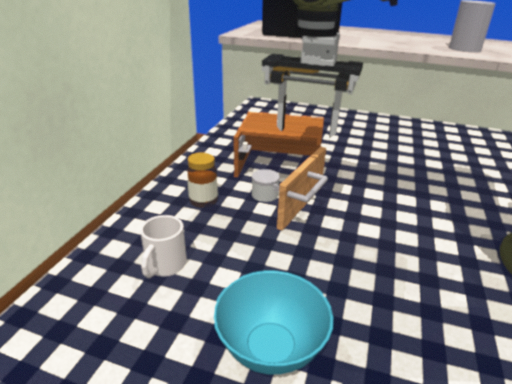

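The scene view shows the cupboard at the left with its opening facing +y. The door is open, from about (113,138) to (223,150), with its handle toward the robot. The tin is at (153,205), the jar at (189,262), the mug at (321,250) and the bowl at (357,152). The side view agrees: tin (265,185), door (300,190). I'll zoom in for corners.

```bash
cat > h.py <<'E'
from cell import *
import cv2,numpy as np
def K(m):
    f=192/np.tan(np.radians(m["vfov"]/2)); return f
def ray(m,uv):
    f=K(m); d=(np.array(uv,float)-[m["cx"],m["cy"]])/f; s=d.copy()
    for _ in range(20): s=d/(1+m["k1"]*(s@s))
    R=np.array(m["R"]); t=np.array(m["t"]); return -R.T@t, R.T@np.array([s[0],s[1],1])
def onz(m,uv,z):
    o,d=ray(m,uv); return o+d*(z-o[2])/d[2]
def proj(m,X):
    c=np.array(m["R"])@np.array(X,float)+np.array(m["t"]); s=c[:2]/c[2]
    return s*(1+m["k1"]*(s@s))*K(m)+[m["cx"],m["cy"]]
E
python3 - <<'E'
import cv2
a=cv2.imread("pics/scene0.png")[120:300,0:240]; cv2.imwrite("pics/c1.png",cv2.resize(a,None,fx=3.33,fy=3.33,interpolation=cv2.INTER_CUBIC))
b=cv2.imread("pics/side0.png")[100:235,170:340]; cv2.imwrite("pics/c2.png",cv2.resize(b,None,fx=4,fy=4,interpolation=cv2.INTER_CUBIC))
E
```

```text
(no output)
```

View pics/c1.png

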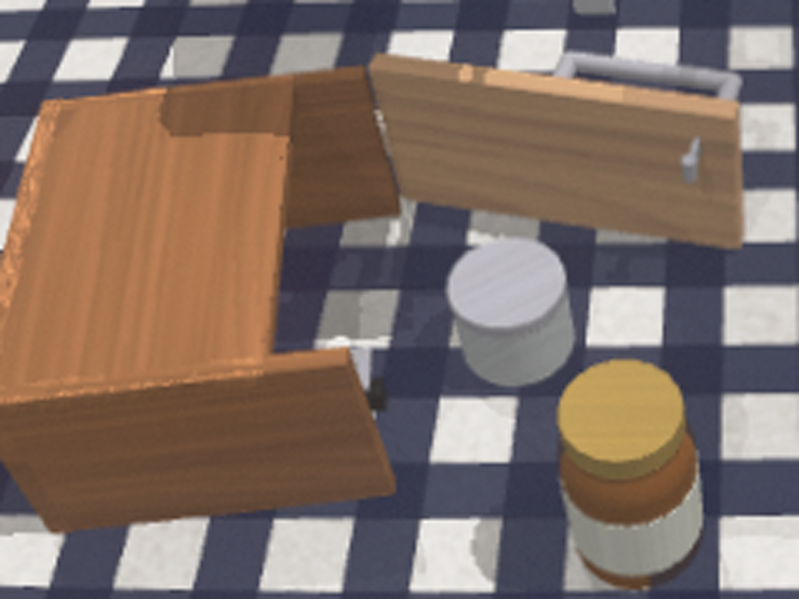

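View pics/c2.png

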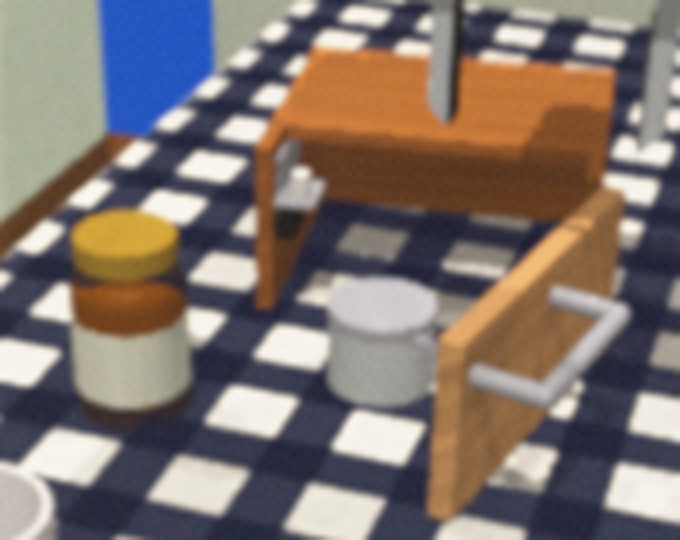

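The crops show these corners (crop pixels):
- **Free-side wall front:** foot (394,492), top (350,355).
- **Hinge-side wall front:** top (368,68), foot (400,213).
- **Door foot:** (400,197) to (740,246).
- **Tin lid:** centre (507,284).
- **Handle:** from (565,60) to (735,80).

```bash
python3 - <<'E'
from h import *
m=camera_model("scene"); s=camera_model("side")
c1=lambda p:((p[0]+.5)/3.33-.5,(p[1]+.5)/3.33-.5+120)
c2=lambda p:((p[0]+.5)/4-.5+170,(p[1]+.5)/4-.5+100)
for n,p,z in [("freewall foot outer",(394,492),0),("freewall foot back",(52,531),0),("freewall top front",(352,360),118),("hingewall top front outer",(366,66),118),("hingewall foot inner",(400,213),0),("roof back hinge",(43,102),118),("roof back free",(0,407),118),
 ("door top free back",(740,114),115),("door top free outer",(738,97),115),("door top hinge outer",(372,56),115),("door top hinge back",(380,70),115),("door foot free",(740,247),3),("door foot hinge",(402,196),3),("tin top",(507,284),55),("handle a",(567,58),96),("handle b",(735,77),96),("jar cap",(622,408),115)]:
    print("S",n,onz(m,c1(p),z).round(1))
for n,p,z in [("freewall foot outer",(258,308),0),("freewall foot inner",(271,305),0),("hingewall top f",(612,70),118),("door top free outer",(440,345),115),("door top free back",(468,352),115),("door top hinge",(622,190),115),("door foot free",(435,515),3),("tin top",(383,306),55),("jar cap",(124,240),115),("handle free",(545,390),90),("handle hinge",(622,312),90)]:
    print("D",n,onz(s,c2(p),z).round(1))
# tin by mask colour: lid ellipse
print("cams",ray(m,(0,0))[0].round(),ray(s,(0,0))[0].round())
E
```

```text
S freewall foot outer [ 748.9 -120.5    0. ]
S freewall foot back [ 775.3 -307.9    0. ]
S freewall top front [ 749.6 -117.3  118. ]
S hingewall top front outer [ 535.3 -148.2  118. ]
S hingewall foot inner [ 541.7 -149.3    0. ]
S roof back hinge [ 560.5 -337.1  118. ]
S roof back free [ 777.8 -288.8  118. ]
S door top free back [577.1  69.1 115. ]
S door top free outer [563.1  67.9 115. ]
S door top hinge outer [ 523.2 -147.5  115. ]
S door top hinge back [ 535.7 -140.5  115. ]
S door foot free [576.6  66.1   3. ]
S door foot hinge [ 529.7 -149.4    3. ]
S tin top [648.5 -61.5  55. ]
S handle a [506.  -35.9  96. ]
S handle b [525.   65.2  96. ]
S jar cap [777.2  15.3 115. ]
D freewall foot outer [ 752.8 -118.6    0. ]
D freewall foot inner [ 746.1 -125.5    0. ]
D hingewall top f [ 565.2 -337.2  118. ]
D door top free outer [579.   74.3 115. ]
D door top free back [564.2  76.  115. ]
D door top hinge [ 524.6 -142.3  115. ]
D door foot free [577.9  65.4   3. ]
D tin top [647.5 -56.5  55. ]
D jar cap [775.6  25.7 115. ]
D handle free [527.   57.6  90. ]
D handle hinge [503.8 -37.1  90. ]
cams [1200.   91.  702.] [426. 706. 499.]
```

Fitted geometry:
- **Cupboard front:** centre about (641,-134), +x direction (0.136,-0.991). The width measures 220, as given.
- **Hinge:** about (532,-148).
- **Door:** about 1.23 rad open, length 220. The handle's middle is about (513,14).
- **Tin:** (648,-59), which is x -73, y 17 in the cupboard frame.

I'll push the tin with two fingers set about 40 mm apart, TCP height about 128.

{"fn": "carry_out", "kwargs": {"slide": [[0.12, 0, 0], [0.24, 0, 0], [0.36, 0, 0], [0.36, 0, 0], [0.36, 0, -0.16], [0.36, 0, -0.32], [0.36, 0, -0.48], [0.36, 0, -0.62], [0.36, 0, -0.695], [0.36, 0, -0.695]], "dr": [[0, 0, 0.011], [0, 0, 0.0217], [0, 0, 0.0217], [0, 0, 0.0217], [0, 0, 0.0217], [0, 0, 0.0217], [0, 0, 0.0217], [0, 0, 0.0217], [0, 0, 0.0217], [0, 0, 0.0217]], "gripper": [42, 42, 42, 42, 42, 42, 42, 42, 42, 42]}}

```text
clock: 0.93
eef_pos: [637.9, 0.1, 123.9]
eef_rot: [-3.134, -0.002, 1.707]
wrist_force: [-0.7, 0.4, -0.3]
finger_gap: 39.1
finger_force: 0.0
```

{"fn": "carry_out", "kwargs": {"slide": [[0, 0, 0.01], [0, 0, 0.01]], "dr": [[0, 0, 0], [0, 0, 0]], "gripper": [42, 42]}}

```text
clock: 1.1
eef_pos: [640.7, -0.0, 133.8]
eef_rot: [3.139, 0.001, 1.707]
wrist_force: [0.1, -0.5, 0.4]
finger_gap: 39.2
finger_force: 0.0
```

```bash
python3 - <<'E'
from h import *
s=read_state();print(s["eef_pos"].round(1),s["wrist_force"].round(1))
a=camera("scene")[110:290,60:260,::-1]; b=camera("side")[90:270,170:370,::-1]
cv2.imwrite("pics/d1.png",np.hstack([cv2.resize(x,None,fx=2,fy=2) for x in (a,b)]))
E
```

```text
[640.7  -0.  133.8] [ 0.1 -0.5  0.4]
```

View pics/d1.png

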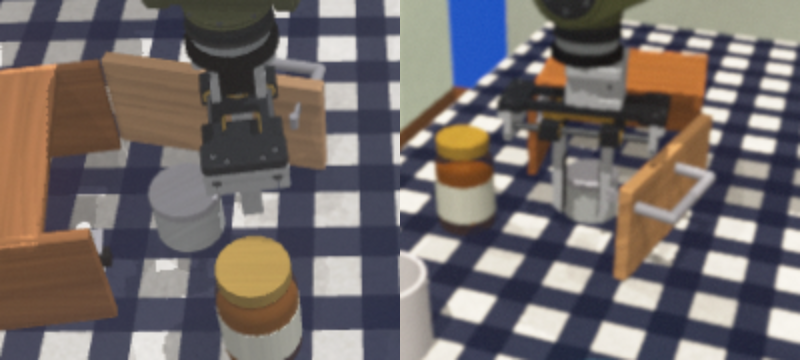

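The two fingers stand behind the tin, centred on it, and the body clears the door. Now I'll push gently.

{"fn": "carry_out", "kwargs": {"slide": [[0.0044, -0.032, -0.012], [0.0088, -0.064, -0.012], [0.013, -0.096, -0.012], [0.0175, -0.128, -0.012], [0.022, -0.16, -0.012], [0.026, -0.192, -0.012], [0.0305, -0.224, -0.012], [0.035, -0.256, -0.012], [0.039, -0.288, -0.012], [0.0435, -0.317, -0.012]], "dr": [[0, 0, 0], [0, 0, 0], [0, 0, 0], [0, 0, 0], [0, 0, 0], [0, 0, 0], [0, 0, 0], [0, 0, 0], [0, 0, 0], [0, 0, 0]], "gripper": [42, 42, 42, 42, 42, 42, 42, 42, 42, 42]}}

```text
clock: 2.03
eef_pos: [651.0, -80.1, 128.5]
eef_rot: [3.142, -0.0, 1.707]
wrist_force: [0.5, 2.8, 2.6]
finger_gap: 39.8
finger_force: 1.8
```

{"fn": "carry_out", "kwargs": {"slide": [[0.0044, -0.032, 0], [0.0088, -0.064, 0], [0.013, -0.096, 0], [0.0175, -0.128, 0], [0.022, -0.16, 0], [0.026, -0.192, 0], [0.0305, -0.22, 0], [0.035, -0.25, 0], [0.038, -0.275, 0], [0.04, -0.29, 0]], "dr": [[0, 0, 0], [0, 0, 0], [0, 0, 0], [0, 0, 0], [0, 0, 0], [0, 0, 0], [0, 0, 0], [0, 0, 0], [0, 0, 0], [0, 0, 0]], "gripper": [42, 42, 42, 42, 42, 42, 42, 42, 42, 42]}}

```text
clock: 2.87
eef_pos: [660.9, -152.7, 128.4]
eef_rot: [3.142, 0.0, 1.707]
wrist_force: [-0.4, 3.8, 2.6]
finger_gap: 39.2
finger_force: 2.2
```

{"fn": "carry_out", "kwargs": {"slide": [[-0.004, 0.03, 0], [-0.01, 0.08, 0], [-0.02, 0.16, 0], [-0.03, 0.24, 0], [-0.04, 0.3, 0.08], [-0.05, 0.36, 0.2], [-0.18, 0.42, 0.3], [-0.3, 0.48, 0.4], [-0.42, 0.55, 0.5], [-0.42, 0.55, 0.5]], "dr": [[0, 0, 0], [0, 0, 0], [0, 0, 0], [0, 0, 0], [0, 0, 0], [0, 0, 0], [0, 0, 0], [0, 0, 0], [0, 0, 0], [0, 0, 0]], "gripper": [42, 42, 42, 42, 42, 42, 42, 42, 42, 42]}}

```text
clock: 3.7
eef_pos: [553.2, -11.1, 257.9]
eef_rot: [3.137, 0.001, 1.71]
wrist_force: [-0.4, -0.3, 0.5]
finger_gap: 39.6
finger_force: 0.0
```

```bash
python3 - <<'E'
from h import *
s=read_state();print(s["eef_pos"].round(1),s["eef_rot"].round(3),s["joints"].round(2),s["wrist_force"].round(1))
a=camera("scene")[110:310,0:250,::-1]; b=camera("side")[90:290,170:370,::-1]
cv2.imwrite("pics/d2.png",np.hstack([cv2.resize(x,None,fx=1.75,fy=1.75) for x in (a,b)]))
E
```

```text
[553.2 -11.1 257.9] [3.137e+00 1.000e-03 1.710e+00] [-0.09  0.35  1.57  0.    1.22 -0.23] [-0.4 -0.3  0.5]
```

View pics/d2.png

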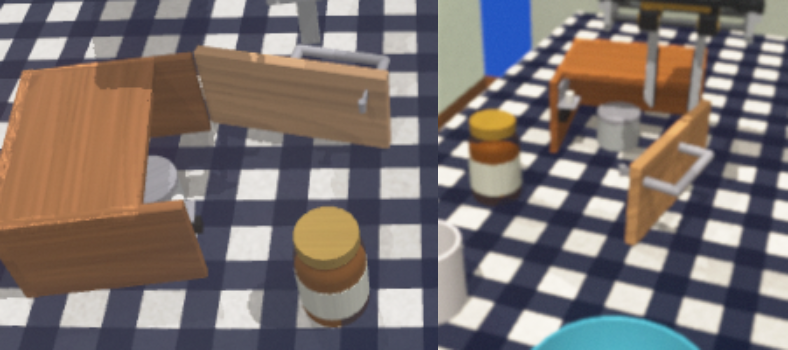

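The tin stands upright inside, and no bystander has moved. Next I'll check the tin's position and plan the handle path, with the fingers straddling the bar loosely.

```bash
cat >> h.py <<'E'
H=np.array([532,-148.]); TH0=0.137
def pose(th,off=0):
    a=TH0+th; d=np.array([np.cos(a),np.sin(a)]); n=np.array([-d[1],d[0]])
    return np.r_[H+155*d+(55-off)*n, a]
E
python3 - <<'E'
from h import *
m=camera_model("scene"); s=camera_model("side")
p=onz(m,(177/1.75-.5,110+178/1.75-.5),55); q=onz(s,((618-438)/1.75+170,90+112/1.75),55)
print(p.round(1),q.round(1),[((x[:2]-[641,-134])@np.array([.136,-.991])).round(1) for x in(p,q)])
p0=np.r_[513,13,1.367]
for th in [1.23,1.1,1.0,.9,.8,.7,.6,.5,.4,.3,.2,.15]:
    x=pose(th,6); print(th,x.round(2),((x-p0)/[250,250,2*np.pi]).round(3))
E
```

```text
[ 662.4 -155.4   55. ] [ 664.8 -179.4   55. ] [np.float64(24.1), np.float64(48.2)]
1.23 [515.38  13.71   1.37] [0.01  0.003 0.   ]
1.1 [536.49  14.5    1.24] [ 0.094  0.006 -0.021]
1.0 [552.69  13.24   1.14] [ 0.159  0.001 -0.037]
0.9 [568.68  10.37   1.04] [ 0.223 -0.011 -0.053]
0.8 [584.31   5.91   0.94] [ 0.285 -0.028 -0.068]
0.7 [ 5.9941e+02 -8.0000e-02  8.4000e-01] [ 0.346 -0.052 -0.084]
0.6 [613.84  -7.55   0.74] [ 0.403 -0.082 -0.1  ]
0.5 [627.46 -16.42   0.64] [ 0.458 -0.118 -0.116]
0.4 [ 6.4012e+02 -2.6600e+01  5.4000e-01] [ 0.508 -0.158 -0.132]
0.3 [ 6.517e+02 -3.801e+01  4.400e-01] [ 0.555 -0.204 -0.148]
0.2 [ 6.6208e+02 -5.0500e+01  3.4000e-01] [ 0.596 -0.254 -0.164]
0.15 [ 6.6679e+02 -5.7130e+01  2.9000e-01] [ 0.615 -0.281 -0.172]
```

{"fn": "carry_out", "kwargs": {"slide": [[-0.06, 0.04, 0], [-0.12, 0.08, 0], [-0.172, 0.109, 0], [-0.172, 0.109, 0], [-0.172, 0.109, -0.1], [-0.172, 0.109, -0.2], [-0.172, 0.109, -0.3], [-0.172, 0.109, -0.342], [-0.172, 0.109, -0.342], [-0.172, 0.109, -0.342]], "dr": [[0, 0, -0.018], [0, 0, -0.036], [0, 0, -0.0541], [0, 0, -0.0541], [0, 0, -0.0541], [0, 0, -0.0541], [0, 0, -0.0541], [0, 0, -0.0541], [0, 0, -0.0541], [0, 0, -0.0541]], "gripper": [37, 37, 37, 37, 37, 37, 37, 37, 37, 37]}}

```text
clock: 4.63
eef_pos: [513.4, 12.8, 167.8]
eef_rot: [-3.141, 0.0, 1.369]
wrist_force: [0.1, -0.5, 0.3]
finger_gap: 34.9
finger_force: 0.0
```

Tin centre is at about x 50–57 mm, so it is fully in. I'll narrow the fingers and check the straddle.

{"fn": "carry_out", "kwargs": {"slide": [[0, 0, 0], [0, 0, 0], [0, 0, 0]], "dr": [[0, 0, 0], [0, 0, 0], [0, 0, 0]], "gripper": [26, 26, 26]}}

```text
clock: 4.88
eef_pos: [513.3, 12.9, 168.9]
eef_rot: [3.14, -0.0, 1.368]
wrist_force: [1.3, 0.3, 0.0]
finger_gap: 24.4
finger_force: 0.0
```

```bash
python3 - <<'E'
from h import *
s=read_state();print(s["eef_pos"].round(1),s["wrist_force"].round(1))
a=camera("scene")[100:220,90:260,::-1]; b=camera("side")[110:230,240:360,::-1]
cv2.imwrite("pics/d3.png",np.hstack([cv2.resize(x,None,fx=2.7,fy=2.7) for x in (a,b)]))
E
```

```text
[513.3  12.9 168.9] [1.3 0.3 0. ]
```

View pics/d3.png

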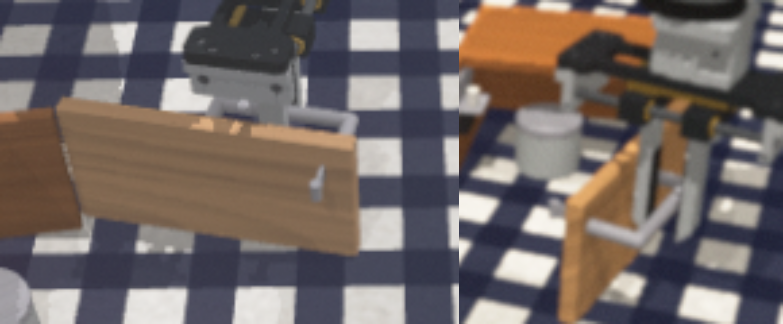

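The bar runs between the two fingers, one behind it and one in front. Now I'll close along the arc.

{"fn": "carry_out", "kwargs": {"slide": [[0.03, 0.004, 0], [0.06, 0.006, 0], [0.094, 0.006, 0], [0.127, 0.004, 0], [0.159, 0.001, 0], [0.191, -0.005, 0], [0.223, -0.011, 0], [0.254, -0.019, 0], [0.285, -0.028, 0], [0.316, -0.04, 0]], "dr": [[0, 0, -0.006], [0, 0, -0.013], [0, 0, -0.021], [0, 0, -0.029], [0, 0, -0.037], [0, 0, -0.045], [0, 0, -0.053], [0, 0, -0.06], [0, 0, -0.068], [0, 0, -0.076]], "gripper": [26, 26, 26, 26, 26, 26, 26, 26, 26, 26]}}

```text
clock: 5.82
eef_pos: [592.2, 3.2, 168.2]
eef_rot: [-3.142, -0.0, 0.888]
wrist_force: [-0.8, 2.0, 1.1]
finger_gap: 25.0
finger_force: 0.6
```

{"fn": "carry_out", "kwargs": {"slide": [[0.03, -0.012, 0], [0.059, -0.027, 0], [0.087, -0.042, 0], [0.115, -0.06, 0], [0.142, -0.078, 0], [0.167, -0.098, 0], [0.192, -0.118, 0], [0.216, -0.141, 0], [0.239, -0.164, 0], [0.26, -0.189, 0]], "dr": [[0, 0, -0.008], [0, 0, -0.016], [0, 0, -0.024], [0, 0, -0.032], [0, 0, -0.04], [0, 0, -0.048], [0, 0, -0.056], [0, 0, -0.064], [0, 0, -0.072], [0, 0, -0.08]], "gripper": [26, 26, 26, 26, 26, 26, 26, 26, 26, 26]}}

```text
clock: 6.65
eef_pos: [657.3, -44.2, 168.2]
eef_rot: [-3.141, -0.001, 0.385]
wrist_force: [0.3, 2.4, 0.7]
finger_gap: 24.6
finger_force: 0.8
```

```bash
python3 - <<'E'
from h import *
s=read_state();print(s["eef_pos"].round(1),s["eef_rot"].round(3),s["wrist_force"].round(1),s["finger_gap"])
for th in [.25,.2,.15,.1,.05,0]:
    x=pose(th,6); print(th,x.round(2),((x-pose(.25,6))/[250,250,2*np.pi]).round(4))
a=camera("scene")[110:310,20:220,::-1]; b=camera("side")[90:290,150:350,::-1]
cv2.imwrite("pics/d4.png",np.hstack([cv2.resize(x,None,fx=2,fy=2) for x in (a,b)]))
E
```

```text
[657.3 -44.2 168.2] [-3.141e+00 -1.000e-03  3.850e-01] [0.3 2.4 0.7] 24.60998743271644
0.25 [ 6.5704e+02 -4.4120e+01  3.9000e-01] [0. 0. 0.]
0.2 [ 6.6208e+02 -5.0500e+01  3.4000e-01] [ 0.0201 -0.0255 -0.008 ]
0.15 [ 6.6679e+02 -5.7130e+01  2.9000e-01] [ 0.039  -0.052  -0.0159]
0.1 [ 6.7116e+02 -6.3980e+01  2.4000e-01] [ 0.0565 -0.0794 -0.0239]
0.05 [ 6.7519e+02 -7.1040e+01  1.9000e-01] [ 0.0726 -0.1077 -0.0318]
0 [ 6.7886e+02 -7.8290e+01  1.4000e-01] [ 0.0872 -0.1367 -0.0398]
```

View pics/d4.png

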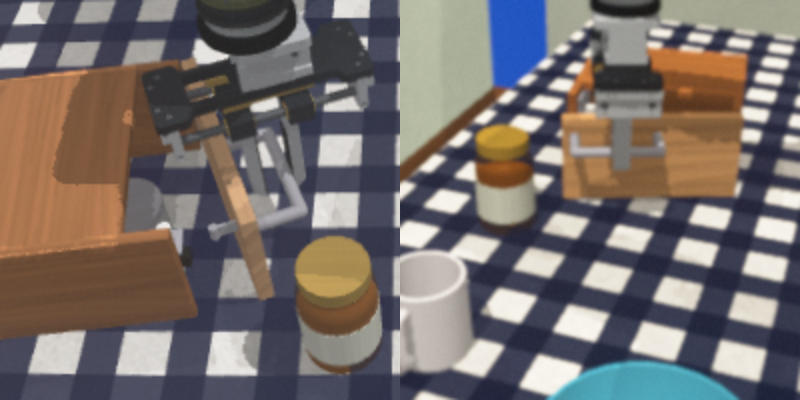

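The door is nearly shut at about 0.25 rad, with the tin clear inside and the jar clear of the door's edge. I'll creep on.

{"fn": "carry_out", "kwargs": {"slide": [[0.01, -0.013, 0], [0.0201, -0.0255, 0], [0.03, -0.039, 0], [0.035, -0.045, 0], [0.039, -0.052, 0], [0.039, -0.052, 0]], "dr": [[0, 0, -0.004], [0, 0, -0.008], [0, 0, -0.012], [0, 0, -0.014], [0, 0, -0.016], [0, 0, -0.016]], "gripper": [26, 26, 26, 26, 26, 26]}}

```text
clock: 7.25
eef_pos: [666.8, -57.5, 167.9]
eef_rot: [3.141, -0.0, 0.285]
wrist_force: [-0.0, 0.3, 1.0]
finger_gap: 24.5
finger_force: 0.3
```

{"fn": "carry_out", "kwargs": {"slide": [[0.0018, -0.0027, 0], [0.0035, -0.0055, 0], [0.0035, -0.0055, 0]], "dr": [[0, 0, -0.0008], [0, 0, -0.0016], [0, 0, -0.0016]], "gripper": [26, 26, 26]}}

```text
clock: 7.5
eef_pos: [667.5, -58.7, 167.9]
eef_rot: [3.142, -0.0, 0.276]
wrist_force: [0.4, 0.3, 0.7]
finger_gap: 24.2
finger_force: 0.3
```

{"fn": "carry_out", "kwargs": {"slide": [[0.0018, -0.0027, 0], [0.0035, -0.0055, 0], [0.0035, -0.0055, 0]], "dr": [[0, 0, -0.0008], [0, 0, -0.0016], [0, 0, -0.0016]], "gripper": [26, 26, 26]}}

```text
clock: 7.75
eef_pos: [668.4, -60.1, 167.9]
eef_rot: [3.142, -0.0, 0.266]
wrist_force: [0.4, 0.6, 0.5]
finger_gap: 24.4
finger_force: 0.4
```

{"fn": "carry_out", "kwargs": {"slide": [[0.0018, -0.0027, 0], [0.0035, -0.0055, 0], [0.0035, -0.0055, 0]], "dr": [[0, 0, -0.0008], [0, 0, -0.0016], [0, 0, -0.0016]], "gripper": [26, 26, 26]}}

```text
clock: 8.0
eef_pos: [669.3, -61.5, 167.9]
eef_rot: [3.142, -0.0, 0.256]
wrist_force: [0.8, 0.5, 0.1]
finger_gap: 24.4
finger_force: 0.4
```

{"fn": "carry_out", "kwargs": {"slide": [[0.0018, -0.0028, 0], [0.0034, -0.0056, 0], [0.0034, -0.0056, 0]], "dr": [[0, 0, -0.0008], [0, 0, -0.0016], [0, 0, -0.0016]], "gripper": [26, 26, 26]}}

```text
clock: 8.25
eef_pos: [670.2, -62.9, 167.9]
eef_rot: [3.142, -0.0, 0.246]
wrist_force: [-0.3, 1.1, 0.0]
finger_gap: 24.3
finger_force: 0.4
```

{"fn": "carry_out", "kwargs": {"slide": [[0.0017, -0.0028, 0], [0.0033, -0.0056, 0], [0.0033, -0.0056, 0]], "dr": [[0, 0, -0.0008], [0, 0, -0.0016], [0, 0, -0.0016]], "gripper": [26, 26, 26]}}

```text
clock: 8.5
eef_pos: [671.0, -64.3, 167.9]
eef_rot: [-3.142, -0.0, 0.236]
wrist_force: [-0.6, 1.3, 0.2]
finger_gap: 24.4
finger_force: 0.4
```

{"fn": "carry_out", "kwargs": {"slide": [[0.0017, -0.0028, 0], [0.0033, -0.0056, 0], [0.0033, -0.0056, 0]], "dr": [[0, 0, -0.0008], [0, 0, -0.0016], [0, 0, -0.0016]], "gripper": [26, 26, 26]}}

```text
clock: 8.75
eef_pos: [671.8, -65.7, 167.9]
eef_rot: [-3.142, 0.0, 0.226]
wrist_force: [0.5, 1.1, -0.5]
finger_gap: 24.9
finger_force: 0.4
```

{"fn": "carry_out", "kwargs": {"slide": [[0.0017, -0.0028, 0], [0.0032, -0.0056, 0], [0.0032, -0.0056, 0]], "dr": [[0, 0, -0.0008], [0, 0, -0.0016], [0, 0, -0.0016]], "gripper": [26, 26, 26]}}

```text
clock: 9.0
eef_pos: [672.6, -67.1, 167.9]
eef_rot: [-3.142, -0.0, 0.216]
wrist_force: [0.4, 0.6, -0.3]
finger_gap: 24.6
finger_force: 0.4
```

{"fn": "carry_out", "kwargs": {"slide": [[0.0017, -0.0028, 0], [0.0032, -0.0056, 0], [0.0032, -0.0056, 0]], "dr": [[0, 0, -0.0008], [0, 0, -0.0016], [0, 0, -0.0016]], "gripper": [26, 26, 26]}}

```text
clock: 9.25
eef_pos: [673.0, -67.7, 167.8]
eef_rot: [-3.14, 0.001, 0.206]
wrist_force: [-3.9, 6.4, 2.5]
finger_gap: 24.3
finger_force: 3.3
```

{"fn": "carry_out", "kwargs": {"slide": [[0.001, -0.0018, 0], [0.0021, -0.0036, 0], [0.0021, -0.0036, 0]], "dr": [[0, 0, -0.0008], [0, 0, -0.001], [0, 0, -0.001]], "gripper": [26, 26, 26]}}

```text
clock: 9.5
eef_pos: [673.3, -68.1, 167.8]
eef_rot: [-3.139, 0.002, 0.2]
wrist_force: [-6.5, 9.4, 3.6]
finger_gap: 24.7
finger_force: 5.3
```

{"fn": "carry_out", "kwargs": {"slide": [[0.001, -0.0018, 0], [0.0021, -0.0036, 0], [0.0021, -0.0036, 0]], "dr": [[0, 0, -0.0008], [0, 0, -0.001], [0, 0, -0.001]], "gripper": [26, 26, 26]}}

```text
clock: 9.75
eef_pos: [673.5, -68.4, 167.7]
eef_rot: [-3.138, 0.003, 0.194]
wrist_force: [-11.4, 13.3, 6.1]
finger_gap: 24.4
finger_force: 7.7
```

The force is above 14 N, so I'm not pushing further. I'll back off and see whether the door stays or follows.

{"fn": "carry_out", "kwargs": {"slide": [[-0.004, 0.006, 0], [-0.008, 0.014, 0], [-0.011, 0.022, 0], [-0.011, 0.022, 0], [-0.011, 0.022, 0]], "dr": [[0, 0, 0], [0, 0, 0], [0, 0, 0], [0, 0, 0], [0, 0, 0]], "gripper": [26, 26, 26, 26, 26]}}

```text
clock: 10.17
eef_pos: [671.7, -64.8, 167.9]
eef_rot: [3.141, -0.0, 0.193]
wrist_force: [-0.8, 1.1, -1.3]
finger_gap: 24.5
finger_force: 0.4
```

```bash
python3 - <<'E'
from h import *
s=read_state();print(s["eef_pos"].round(1),s["wrist_force"].round(1),s["finger_force"],s["finger_gap"])
a=camera("scene")[110:300,20:200,::-1]; b=camera("side")[130:220,210:320,::-1]
cv2.imwrite("pics/d5.png",np.hstack([cv2.resize(a,(400,422),interpolation=2),cv2.resize(b,(400,422),interpolation=2)]))
E
```

```text
[671.7 -64.8 167.9] [-0.8  1.1 -1.3] 0.3971232008188963 24.52683540143769
```

View pics/d5.png

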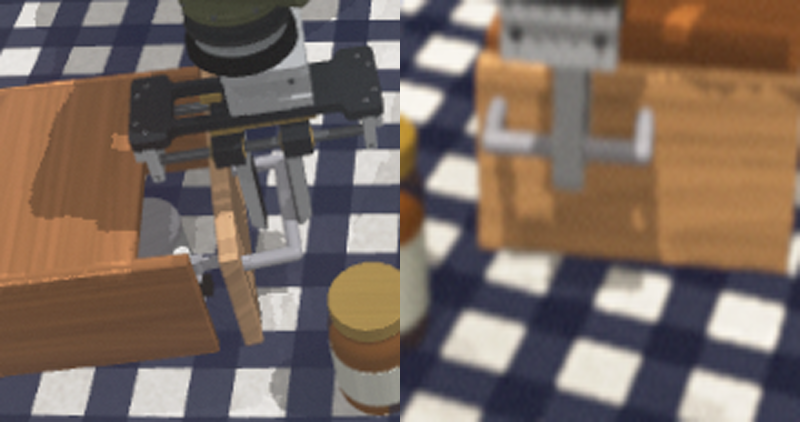

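The door followed: finger force is still 0.4 N and the striker sits right at the roller at about 0.08 rad. So that was the roller's onset and not the stop. I'll push again, more squarely to the bar, in small steps.

{"fn": "carry_out", "kwargs": {"slide": [[0.002, -0.006, 0], [0.004, -0.012, 0], [0.006, -0.018, 0], [0.007, -0.021, 0], [0.007, -0.021, 0]], "dr": [[0, 0, 0], [0, 0, 0], [0, 0, 0], [0, 0, 0], [0, 0, 0]], "gripper": [26, 26, 26, 26, 26]}}

```text
clock: 10.68
eef_pos: [673.2, -68.2, 167.8]
eef_rot: [-3.138, 0.001, 0.194]
wrist_force: [-4.5, 14.6, 3.2]
finger_gap: 24.6
finger_force: 7.2
```

{"fn": "carry_out", "kwargs": {"slide": [[0.0005, -0.002, 0], [0.001, -0.004, 0]], "dr": [[0, 0, 0], [0, 0, 0]], "gripper": [26, 26]}}

```text
clock: 10.85
eef_pos: [673.4, -68.6, 167.8]
eef_rot: [-3.137, 0.001, 0.195]
wrist_force: [-4.5, 18.8, 3.8]
finger_gap: 24.9
finger_force: 9.9
```

```bash
python3 - <<'E'
from h import *
s=read_state();print(s["eef_pos"].round(2),s["wrist_force"].round(2),s["moment"].round(3),s["finger_force"],s["qd"].round(4))
F=s["wrist_force"];M=s["moment"];r=np.cross(F,M*1000)/(F@F);print("r perp",r.round(1),"pitch",(F@M/(F@F)).round(4))
E
```

```text
[673.4  -68.63 167.76] [-4.5  18.79  3.79] [3.505 0.891 0.043] 9.875384867191315 [-0.0054  0.0045 -0.0066  0.004   0.0026 -0.0073]
r perp [  -6.6   34.8 -180.2] pitch 0.0029
```

{"fn": "carry_out", "kwargs": {"slide": [[0.0002, -0.0005, 0], [0.0002, -0.0005, 0], [0.0002, -0.0005, 0], [0.0002, -0.0005, 0]], "dr": [[0, 0, 0], [0, 0, 0], [0, 0, 0], [0, 0, 0]], "gripper": [26, 26, 26, 26]}}

```text
clock: 11.18
eef_pos: [673.5, -68.6, 167.8]
eef_rot: [-3.137, 0.001, 0.195]
wrist_force: [-5.2, 18.0, 2.6]
finger_gap: 24.6
finger_force: 9.2
```

```bash
python3 - <<'E'
from h import *
a=camera("scene"); b=camera("side"); w=camera("wrist")
for n,i in zip("abw",(a,b,w)): np.save(f"pics/{n}",i)
A=cv2.resize(a[190:280,80:170,::-1],(400,400),interpolation=2); B=cv2.resize(b[120:210,210:300,::-1],(400,400),interpolation=2)
A2=cv2.resize(a[110:230,70:190,::-1],(200,200),interpolation=2);W=cv2.resize(w[:,:,::-1],(266,200),interpolation=3)
o=np.zeros((600,800,3),np.uint8);o[:400,:400]=A;o[:400,400:]=B;o[400:,:200]=A2;o[400:,200:466]=W
cv2.imwrite("pics/d6.png",o)
E
```

```text
(no output)
```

View pics/d6.png

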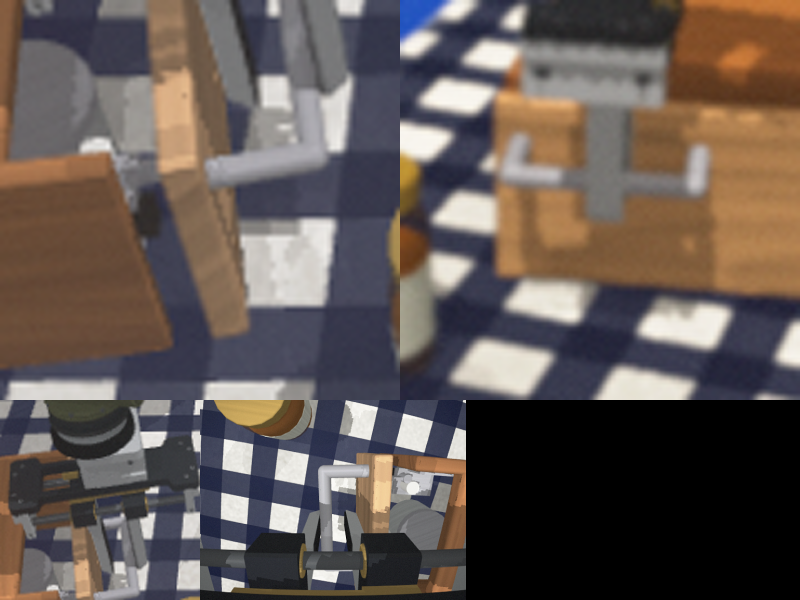

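The view shows the door about 17 mm proud at the free end (0.077 rad), with the striker at the white roller and the black rubber stop sticking out in front of the side wall at about (147,215). Before pushing harder I need to know whether that is the stop or the roller. I'll relax the push and triangulate the stop and roller from the first images.

```bash
python3 - <<'E'
from h import *
m=camera_model("scene"); s=camera_model("side")
A=cv2.imread("pics/scene0.png");B=cv2.imread("pics/side0.png")
def cup(X): r=X[:2]-[641,-134]; return np.round([r@[.1365,-.9906],r@[.9906,.1365],X[2]],1)
g=A[225:250,100:125].max(2);print("scene max-channel rows225 cols104-120");print(g[5:22,4:20])
g=B[140:164,232:256].max(2);print("side rows140 cols 234-254");print(g[:,2:22])
E
```

```text
scene max-channel rows225 cols104-120
[[115 113 133 163 184 184 177 125  91  91  87  81  75  73  73  74]
 [113 114 114 153 185 184 177 116  92  90  87  77  76  74  75  74]
 [106 111 113 135 183 182 177 103  88  87  83  76  73  73  73  75]
 [104 113 114 123 173 180 172  90  69  67  64  70  73  73  76  74]
 [104 108 112 115 157 181 174  82  55  58  56  64  73  74  74  73]
 [101 101 111 117 137 177 168  69  57  57  54  64  74  73  75  75]
 [103 101 113 117 116 145 128  67  57  61  57  58  72  73  75  74]
 [107 106 111 118 114  98  84  63  56  61  55  54  64  75  75  74]
 [107 110 109 116 115  92  55  55  54  58  55  53  66  74  76  77]
 [106 106 104 111 116 112  64  52  52  50  49  53  71  84  83  84]
 [103 104 105 108 114 112  76  50  48  49  49  57  77  92  96  93]
 [104 103 104 106 112 113  91  52  50  50  50  58  81  93  93  94]
 [104 102 104 101 110 112 109  59  50  49  49  55  84  92  93  95]
 [104 103 103 104 106 112 111 101 102  66  71  72  86  94  94  95]
 [102 101 100 101 102 108 111 118 145  88  94  94  92  92  94  94]
 [102 100 100 100 100 103 112 108 127  91  93  93  95  94
[... 1444 characters left out ...]
  60  61
   62  61]
 [160 129 124 109  81  51  39  40  37  40  51  69  77  73  59  60  64  62
   64  62]
 [156 127 122 109  84  53  41  38  40  43  57  77  74  66  62  62  66  61
   63  64]
 [140 126 127 117  89  53  43  39  44  52  69  80  73  56  61  62  68  62
   63  62]
 [124 128 129 119  97  67  59  55  54  62  79  77  61  60  68  65  62  61
   63  64]
 [118 135 136 125 105  82  81  77  76  81  81  69  56  62  61  65  64  65
   65  65]
 [121 136 139 129 104  95  88  86  85  81  77  62  55  59  60  63  60  61
   65  71]
 [124 140 138 125 104  92  89  87  87  81  76  54  57  59  59  58  62  61
   62  73]
 [123 135 135 125 104  93  87  87  85  82  68  51  58  58  55  60  59  59
   67  75]]
```

{"fn": "carry_out", "kwargs": {"slide": [[-0.001, 0.004, 0], [-0.002, 0.008, 0], [-0.003, 0.012, 0]], "dr": [[0, 0, 0], [0, 0, 0], [0, 0, 0]], "gripper": [26, 26, 26]}}

```text
clock: 11.58
eef_pos: [673.0, -67.6, 167.9]
eef_rot: [-3.141, 0.0, 0.194]
wrist_force: [0.1, 1.5, -0.1]
finger_gap: 24.6
finger_force: 0.8
```

```bash
python3 - <<'E'
from h import *
m=camera_model("scene"); s=camera_model("side")
def cup(X): r=X[:2]-[641,-134]; return np.round([r@[.1365,-.9906],r@[.9906,.1365],X[2]],1)
def tri(a,b):
    o1,d1=ray(m,a);o2,d2=ray(s,b); k=np.linalg.lstsq(np.c_[d1,-d2],o2-o1,rcond=None)[0]
    p,q=o1+k[0]*d1,o2+k[1]*d2; return cup((p+q)/2),np.linalg.norm(p-q).round(1)
print("inner top front",tri((115.3,232.5),(244.5,152.5)),"outer bottom",tri((115.3,242.5),(238.7,159.3)),"mid",tri((115.3,237.5),(241.6,156)))
print("roller top",tri((102.5,221.5),(244.5,142.8)))
print("wall foot ref",tri((117.9,267.4),(234,176.6)),"door striker tip ref (c1)",tri((207,166),(276,185)))
for yy in (70,84,98):
    for n,mm,uv in(("scene",m,(115.3,237.5)),("side",s,(241.6,156))):
        o,d=ray(mm,uv); P=np.array([641,-134,0])+0; n_=np.array([.9906,.1365,0]); t=(yy-(o-P)@n_)/(d@n_); print(yy,n,cup(o+t*d))
E
```

```text
inner top front (array([-7.3, 85.3, 75.9]), np.float64(5.5)) outer bottom (array([-6.2, 97.6, 57.8]), np.float64(2.9)) mid (array([-6.7, 91.3, 66.7]), np.float64(1.2))
roller top (array([  6.4,  84.5, 100.8]), np.float64(4.8))
wall foot ref (array([1.000e-01, 1.117e+02, 1.600e+00]), np.float64(3.7)) door striker tip ref (c1) (array([-181. ,  -23.1,   97.7]), np.float64(3.8))
70 scene [-0.9 70.  38.3]
70 side [-100.9   70.   114.8]
84 scene [-4.8 84.  56.4]
84 side [-37.7  84.   82.9]
98 scene [-8.8 98.  74.4]
98 side [25.4 98.  50.9]
```

The stop's front face triangulates to x ≈ -6.7 mm at radius about 201 mm, so the seat is at about 0.033 rad. The door is held at about 0.077 rad, roughly 7 mm short of the seat at the handle. That resistance is therefore the roller, and a 4–5 mm lead can't reach the stop. I'll push on more firmly.

{"fn": "carry_out", "kwargs": {"slide": [[0.002, -0.006, 0], [0.004, -0.011, 0], [0.005, -0.015, 0], [0.005, -0.015, 0]], "dr": [[0, 0, 0], [0, 0, -0.001], [0, 0, -0.002], [0, 0, -0.002]], "gripper": [26, 26, 26, 26]}}

```text
clock: 11.92
eef_pos: [674.0, -69.8, 167.8]
eef_rot: [-3.138, 0.001, 0.182]
wrist_force: [-3.6, 16.4, 3.2]
finger_gap: 24.4
finger_force: 8.7
```

{"fn": "carry_out", "kwargs": {"slide": [[0.001, -0.003, 0], [0.0015, -0.005, 0], [0.0015, -0.005, 0]], "dr": [[0, 0, 0], [0, 0, -0.001], [0, 0, -0.001]], "gripper": [26, 26, 26]}}

```text
clock: 12.17
eef_pos: [674.7, -71.0, 167.8]
eef_rot: [-3.138, -0.0, 0.175]
wrist_force: [-0.3, 17.3, 1.1]
finger_gap: 24.7
finger_force: 8.0
```

{"fn": "carry_out", "kwargs": {"slide": [[0.001, -0.003, 0], [0.0015, -0.0045, 0], [0.0015, -0.0045, 0]], "dr": [[0, 0, 0], [0, 0, -0.001], [0, 0, -0.001]], "gripper": [26, 26, 26]}}

```text
clock: 12.42
eef_pos: [675.4, -72.6, 167.9]
eef_rot: [-3.139, -0.001, 0.169]
wrist_force: [4.0, 13.8, -0.3]
finger_gap: 24.6
finger_force: 6.4
```

Force is falling, so the door is past the peak. I'll use smaller steps.

{"fn": "carry_out", "kwargs": {"slide": [[0.0005, -0.002, 0], [0.0005, -0.002, 0]], "dr": [[0, 0, 0], [0, 0, 0]], "gripper": [26, 26]}}

```text
clock: 12.58
eef_pos: [675.6, -73.1, 167.9]
eef_rot: [-3.139, -0.002, 0.169]
wrist_force: [6.1, 13.9, -0.8]
finger_gap: 24.6
finger_force: 6.0
```

{"fn": "carry_out", "kwargs": {"slide": [[0.0015, -0.002, 0], [0.002, -0.003, 0]], "dr": [[0, 0, 0], [0, 0, -0.001]], "gripper": [26, 26]}}

```text
clock: 12.75
eef_pos: [676.1, -74.3, 167.9]
eef_rot: [-3.14, -0.002, 0.163]
wrist_force: [5.0, 8.0, -0.9]
finger_gap: 24.7
finger_force: 3.4
```

{"fn": "carry_out", "kwargs": {"slide": [[0.001, -0.002, 0], [0.001, -0.002, 0]], "dr": [[0, 0, 0], [0, 0, 0]], "gripper": [26, 26]}}

```text
clock: 12.92
eef_pos: [676.2, -75.0, 167.9]
eef_rot: [-3.14, -0.001, 0.162]
wrist_force: [4.3, 9.3, -1.5]
finger_gap: 24.6
finger_force: 4.4
```

Force dropped and is rising again after about 8 mm of travel, so the door is likely on its stop. I'll back off into the slack to see if it holds.

{"fn": "carry_out", "kwargs": {"slide": [[-0.002, 0.008, 0], [-0.004, 0.016, 0], [-0.005, 0.024, 0], [-0.005, 0.028, 0], [-0.005, 0.028, 0]], "dr": [[0, 0, 0], [0, 0, 0], [0, 0, 0], [0, 0, 0], [0, 0, 0]], "gripper": [30, 30, 30, 30, 30]}}

```text
clock: 13.33
eef_pos: [674.6, -68.9, 167.9]
eef_rot: [3.141, 0.0, 0.162]
wrist_force: [-1.0, -0.8, -0.9]
finger_gap: 28.0
finger_force: 0.0
```

```bash
python3 - <<'E'
from h import *
m=camera_model("scene")
s=read_state();print(s["eef_pos"].round(2),s["wrist_force"].round(2),s["finger_force"],s["finger_gap"])
a=camera("scene"); o=np.load("pics/a.npy")
# door free-end foot, edge pixel columns along row 262 (wood mask), before/after
for n,i in(("0.077",o),("now",a)):
    for r in (250,258,262):
        x=i[r,90:145].astype(int); w=(x[:,0]-x[:,2]>35); print(n,r,"".join("#" if k else "." for k in w))
E
```

```text
[674.56 -68.88 167.93] [-0.98 -0.79 -0.92] 0.0 28.028775404731586
0.077 250 ########################.........###########...........
0.077 258 ##########################..........#########..........
0.077 262 ###########################...........########.........
now 250 ########################...############................
now 258 ##########################....##########...............
now 262 ###########################....#########...............
```

The door holds: finger force is 0 and the image gap has shrunk from about 10 px to 4 px. I'll wait untouched for 0.8 s.

{"fn": "carry_out", "kwargs": {"slide": [[0, 0, 0], [0, 0, 0], [0, 0, 0], [0, 0, 0], [0, 0, 0], [0, 0, 0], [0, 0, 0], [0, 0, 0], [0, 0, 0], [0, 0, 0]], "dr": [[0, 0, 0], [0, 0, 0], [0, 0, 0], [0, 0, 0], [0, 0, 0], [0, 0, 0], [0, 0, 0], [0, 0, 0], [0, 0, 0], [0, 0, 0]], "gripper": [30, 30, 30, 30, 30, 30, 30, 30, 30, 30]}}

```text
clock: 14.22
eef_pos: [674.6, -68.9, 167.9]
eef_rot: [3.142, 0.0, 0.162]
wrist_force: [0.0, -0.1, -0.1]
finger_gap: 28.6
finger_force: 0.0
```

```bash
python3 - <<'E'
from h import *
s=read_state();print(s["eef_pos"].round(2),s["wrist_force"].round(2),s["finger_force"])
i=camera("scene")
for r in (250,258,262):
    x=i[r,90:145].astype(int); print("".join("#" if k else "." for k in (x[:,0]-x[:,2]>35)))
b=np.r_[674.9,-68.9,.162]
for th in [.03,.05,.1,.15,.2,.25,.3,.35,.4,.45,.5,.6,.7,.8,.9,1.0]:
    x=pose(th,-8); print(th,((x-b)/[250,250,2*np.pi]).round(3))
E
```

```text
[674.55 -68.91 167.89] [ 0.01 -0.07 -0.14] 0.0
########################...############................
##########################....##########...............
###########################....#########...............
0.03 [-0.002  0.035  0.001]
0.05 [-0.009  0.046  0.004]
0.1 [-0.028  0.074  0.012]
0.15 [-0.048  0.101  0.02 ]
0.2 [-0.07   0.126  0.028]
0.25 [-0.093  0.151  0.036]
0.3 [-0.117  0.174  0.044]
0.35 [-0.142  0.196  0.052]
0.4 [-0.168  0.217  0.06 ]
0.45 [-0.195  0.237  0.068]
0.5 [-0.223  0.255  0.076]
0.6 [-0.282  0.287  0.092]
0.7 [-0.344  0.313  0.107]
0.8 [-0.407  0.332  0.123]
0.9 [-0.473  0.346  0.139]
1.0 [-0.54   0.352  0.155]
```

Door held throughout. Now I'll pull it open through the catch along the arc.

{"fn": "carry_out", "kwargs": {"slide": [[-0.002, 0.02, 0], [-0.002, 0.035, 0], [-0.009, 0.046, 0], [-0.018, 0.06, 0], [-0.028, 0.074, 0], [-0.048, 0.101, 0], [-0.07, 0.126, 0], [-0.093, 0.151, 0], [-0.117, 0.174, 0], [-0.142, 0.196, 0]], "dr": [[0, 0, 0], [0, 0, 0.001], [0, 0, 0.004], [0, 0, 0.008], [0, 0, 0.012], [0, 0, 0.02], [0, 0, 0.028], [0, 0, 0.036], [0, 0, 0.044], [0, 0, 0.052]], "gripper": [30, 30, 30, 30, 30, 30, 30, 30, 30, 30]}}

```text
clock: 15.1
eef_pos: [638.7, -19.0, 168.0]
eef_rot: [-3.141, -0.0, 0.493]
wrist_force: [-0.2, -0.2, 0.1]
finger_gap: 28.2
finger_force: 0.0
```

```bash
python3 - <<'E'
from h import *
s=read_state();print(s["eef_pos"].round(2),s["eef_rot"].round(3),s["wrist_force"].round(2),s["finger_force"])
i=camera("scene")
for r in (240,250,262):
    x=i[r,90:170].astype(int); print("".join("#" if k else "." for k in (x[:,0]-x[:,2]>35)))
b=pose(.35,-8)
for th in [.4,.45,.5,.55,.6,.65,.7,.75,.8,.85,.9,.95,1.0,1.05,1.1]:
    x=pose(th,-6); print(th,((x-b)/[250,250,2*np.pi]).round(3))
E
```

```text
[638.68 -18.98 167.96] [-3.141 -0.     0.493] [-0.16 -0.19  0.15] 0.0
####################.............................................############.##
########################...............................................#########
############################...................................................#
0.4 [-0.022  0.014  0.008]
0.45 [-0.049  0.034  0.016]
0.5 [-0.077  0.052  0.024]
0.55 [-0.105  0.069  0.032]
0.6 [-0.135  0.085  0.04 ]
0.65 [-0.165  0.099  0.048]
0.7 [-0.196  0.111  0.056]
0.75 [-0.227  0.122  0.064]
0.8 [-0.259  0.131  0.072]
0.85 [-0.292  0.139  0.08 ]
0.9 [-0.325  0.145  0.088]
0.95 [-0.358  0.149  0.095]
1.0 [-0.391  0.152  0.103]
1.05 [-0.424  0.153  0.111]
1.1 [-0.457  0.153  0.119]
```

{"fn": "carry_out", "kwargs": {"slide": [[-0.022, 0.014, 0], [-0.049, 0.034, 0], [-0.077, 0.052, 0], [-0.105, 0.069, 0], [-0.135, 0.085, 0], [-0.165, 0.099, 0], [-0.196, 0.111, 0], [-0.227, 0.122, 0], [-0.259, 0.131, 0], [-0.292, 0.139, 0]], "dr": [[0, 0, 0.008], [0, 0, 0.016], [0, 0, 0.024], [0, 0, 0.032], [0, 0, 0.04], [0, 0, 0.048], [0, 0, 0.056], [0, 0, 0.064], [0, 0, 0.072], [0, 0, 0.08]], "gripper": [30, 30, 30, 30, 30, 30, 30, 30, 30, 30]}}

```text
clock: 15.98
eef_pos: [565.8, 15.2, 168.0]
eef_rot: [3.141, -0.0, 0.994]
wrist_force: [0.2, -0.2, -0.9]
finger_gap: 27.7
finger_force: 0.2
```

{"fn": "carry_out", "kwargs": {"slide": [[-0.033, 0.006, 0], [-0.066, 0.01, 0], [-0.099, 0.013, 0], [-0.12, 0.014, 0], [-0.132, 0.014, 0], [-0.14, 0.014, 0], [-0.14, 0.014, 0], [-0.14, 0.014, 0]], "dr": [[0, 0, 0.008], [0, 0, 0.015], [0, 0, 0.023], [0, 0, 0.028], [0, 0, 0.031], [0, 0, 0.033], [0, 0, 0.033], [0, 0, 0.033]], "gripper": [30, 30, 30, 30, 30, 30, 30, 30]}}

```text
clock: 16.65
eef_pos: [531.3, 18.3, 168.0]
eef_rot: [3.141, -0.0, 1.198]
wrist_force: [-0.5, -0.5, -0.3]
finger_gap: 28.1
finger_force: 0.0
```

{"fn": "carry_out", "kwargs": {"slide": [[0, 0, 0], [0, 0, 0.1], [0, 0, 0.25], [0, 0, 0.4], [-0.1, 0, 0.5], [-0.2, 0, 0.5], [-0.3, 0, 0.5], [-0.3, 0, 0.5], [-0.3, 0, 0.5], [-0.3, 0, 0.5]], "dr": [[0, 0, 0], [0, 0, 0], [0, 0, 0], [0, 0, 0], [0, 0, 0], [0, 0, 0], [0, 0, 0], [0, 0, 0], [0, 0, 0], [0, 0, 0]], "gripper": [33, 33, 33, 33, 33, 33, 33, 33, 33, 33]}}

```text
clock: 17.48
eef_pos: [456.7, 18.3, 293.1]
eef_rot: [3.141, -0.0, 1.198]
wrist_force: [-0.6, -0.7, 0.4]
finger_gap: 31.0
finger_force: 0.0
```

```bash
python3 - <<'E'
from h import *
s=read_state();print(s["clock"],s["eef_pos"].round(1),s["wrist_force"].round(2))
m=camera_model("scene"); o=cv2.imread("pics/scene0.png")[:,:,::-1].astype(int)
a=camera("scene").astype(int); b=camera("scene").astype(int)
print("motion",(abs(a-b).max(2)>25)[100:250,60:260].sum())
# bystanders: diff vs. start
d=(abs(a-o).max(2)>40)
for n,(u0,u1,v0,v1) in dict(bowl=(315,400,118,185),jar=(165,213,228,297),mug=(295,365,220,283),door=(110,228,130,195)).items(): print(n,d[v0:v1,u0:u1].sum())
# door: wood extents, right end
w=(b[:,:,0]-b[:,:,2]>35); 
for r in range(130,200,6): 
    c=np.where(w[r,60:250])[0]+60; c0=np.where((o[r,60:250,0]-o[r,60:250,2])>35)[0]+60; print(r,c.min() if len(c) else 0,c.max() if len(c) else 0,"start",c0.max() if len(c0) else 0)
# tin lid: bright greyish region in the cupboard opening
g=b[205:232,80:110]; k=(g.max(2)-g.min(2)<18)&(g.max(2)>95)&(g.max(2)<190)
print("\n".join("".join("#" if x else "." for x in r) for r in k))
E
```

```text
17.4833 [456.7  18.3 293.1] [-0.56 -0.74  0.39]
motion 12
bowl 0
jar 15
mug 0
door 1926
130 0 0 start 0
136 114 115 start 116
142 80 142 start 162
148 60 172 start 209
154 60 199 start 221
160 60 218 start 221
166 60 218 start 221
172 60 219 start 222
178 60 219 start 222
184 60 219 start 222
190 60 219 start 222
196 60 220 start 84
....#################.........
....#################.........
....##########################
....##################........
....##################........
....##################........
...###################........
....###################.......
....###################.......
...####################.......
...#####################......
...#####################......
...######################.....
...######################.....
...######################.....
...#######################....
...#################....##....
...################......#....
..################.......##...
..##############.........####.
..######.................#####
..........................####
..........................####
..........................####
...........................###
...........................###
...........................###
```

{"fn": "carry_out", "kwargs": {"slide": [[0, 0, 0], [0, 0, 0], [0, 0, 0], [0, 0, 0], [0, 0, 0], [0, 0, 0], [0, 0, 0], [0, 0, 0], [0, 0, 0], [0, 0, 0]], "dr": [[0, 0, 0], [0, 0, 0], [0, 0, 0], [0, 0, 0], [0, 0, 0], [0, 0, 0], [0, 0, 0], [0, 0, 0], [0, 0, 0], [0, 0, 0]], "gripper": [33, 33, 33, 33, 33, 33, 33, 33, 33, 33]}}

```text
clock: 18.42
eef_pos: [456.1, 18.3, 292.9]
eef_rot: [3.142, -0.0, 1.199]
wrist_force: [-0.6, -0.7, 0.9]
finger_gap: 30.8
finger_force: 0.0
```

```bash
python3 - <<'E'
from h import *
m=camera_model("scene"); P=[]
for k in range(6): 
    b=camera("scene").astype(int); P.append(b)
w=(P[-1][:,:,0]-P[-1][:,:,2]>35); print([(r,(np.where(w[r,60:250])[0]+60).max()) for r in range(142,210,6)])
print("motion",[(abs(P[0]-p).max(2)>25)[100:250,60:260].sum() for p in P])
d=cv2.imread("pics/d2.png")[:,:437,::-1]; d=cv2.resize(d,(250,200),interpolation=cv2.INTER_AREA).astype(int)
x=P[-1][110:310,0:250]; print("tin diff vs after push",(abs(x-d).max(2)>40)[95:125,85:110].sum())
q=onz(m,(219,158),115); print(q.round(1), np.arctan2(q[1]+148,q[0]-532)-.137)
E
```

```text
[(142, np.int64(144)), (148, np.int64(177)), (154, np.int64(207)), (160, np.int64(219)), (166, np.int64(219)), (172, np.int64(219)), (178, np.int64(219)), (184, np.int64(220)), (190, np.int64(220)), (196, np.int64(220)), (202, np.int64(83)), (208, np.int64(83))]
motion [np.int64(0), np.int64(0), np.int64(2), np.int64(11), np.int64(17), np.int64(22)]
tin diff vs after push 88
[588.1  63.9 115. ] 1.1751821004648408
```

{"fn": "carry_out", "kwargs": {"slide": [[0, 0, 0], [0, 0, 0], [0, 0, 0], [0, 0, 0], [0, 0, 0], [0, 0, 0], [0, 0, 0], [0, 0, 0], [0, 0, 0], [0, 0, 0]], "dr": [[0, 0, 0], [0, 0, 0], [0, 0, 0], [0, 0, 0], [0, 0, 0], [0, 0, 0], [0, 0, 0], [0, 0, 0], [0, 0, 0], [0, 0, 0]], "gripper": [33, 33, 33, 33, 33, 33, 33, 33, 33, 33]}}

```text
clock: 19.55
eef_pos: [456.1, 18.3, 292.9]
eef_rot: [-3.142, -0.0, 1.199]
wrist_force: [-0.1, 0.8, -0.3]
finger_gap: 31.2
finger_force: 0.0
```

{"fn": "carry_out", "kwargs": {"slide": [[0, 0, 0], [0, 0, 0], [0, 0, 0], [0, 0, 0], [0, 0, 0], [0, 0, 0], [0, 0, 0], [0, 0, 0], [0, 0, 0], [0, 0, 0]], "dr": [[0, 0, 0], [0, 0, 0], [0, 0, 0], [0, 0, 0], [0, 0, 0], [0, 0, 0], [0, 0, 0], [0, 0, 0], [0, 0, 0], [0, 0, 0]], "gripper": [33, 33, 33, 33, 33, 33, 33, 33, 33, 33]}}

```text
clock: 20.38
eef_pos: [456.1, 18.3, 292.9]
eef_rot: [3.142, 0.0, 1.199]
wrist_force: [0.7, -0.2, -1.0]
finger_gap: 31.1
finger_force: 0.0
```

{"fn": "carry_out", "kwargs": {"slide": [[0, 0, 0], [0, 0, 0], [0, 0, 0], [0, 0, 0], [0, 0, 0], [0, 0, 0], [0, 0, 0], [0, 0, 0], [0, 0, 0], [0, 0, 0]], "dr": [[0, 0, 0], [0, 0, 0], [0, 0, 0], [0, 0, 0], [0, 0, 0], [0, 0, 0], [0, 0, 0], [0, 0, 0], [0, 0, 0], [0, 0, 0]], "gripper": [33, 33, 33, 33, 33, 33, 33, 33, 33, 33]}}

```text
clock: 21.22
eef_pos: [456.1, 18.3, 292.9]
eef_rot: [3.142, -0.0, 1.199]
wrist_force: [0.6, -0.3, -0.5]
finger_gap: 31.3
finger_force: 0.0
```

```bash
python3 - <<'E'
from h import *
P=[camera("scene").astype(int) for k in range(12)]
w=(P[-1][:,:,0]-P[-1][:,:,2]>35); print([(r,(np.where(w[r,60:250])[0]+60).max()) for r in (142,148,154,160)])
print("motion",(abs(P[0]-P[-1]).max(2)>25)[100:250,60:260].sum())
d=cv2.resize(cv2.imread("pics/d2.png")[:,:437,::-1],(250,200),interpolation=cv2.INTER_AREA).astype(int)
for r in (207,211,215,219): print(r,P[-1][r,82:110].max(1).tolist(),"\n   ",d[r-110,82:110].max(1).tolist())
E
```

```text
[(142, np.int64(147)), (148, np.int64(181)), (154, np.int64(212)), (160, np.int64(219))]
motion 3
207 [133, 125, 157, 161, 158, 158, 158, 161, 162, 163, 163, 162, 160, 160, 173, 181, 186, 186, 171, 158, 161, 161, 161, 158, 154, 153, 157, 170] 
    [141, 131, 152, 160, 159, 159, 160, 161, 162, 162, 163, 163, 162, 162, 170, 180, 185, 184, 166, 124, 107, 106, 105, 112, 142, 150, 153, 163]
211 [127, 143, 157, 159, 161, 160, 160, 162, 164, 164, 164, 165, 164, 164, 176, 184, 183, 181, 176, 135, 200, 204, 205, 206, 210, 212, 224, 222] 
    [131, 142, 157, 161, 161, 162, 162, 162, 163, 164, 165, 165, 165, 165, 173, 181, 182, 182, 171, 142, 133, 133, 134, 138, 151, 155, 157, 158]
215 [121, 154, 164, 162, 164, 164, 162, 162, 160, 160, 159, 161, 160, 159, 160, 175, 185, 160, 132, 133, 138, 167, 202, 205, 203, 204, 221, 222] 
    [128, 149, 160, 163, 163, 163, 163, 162, 161, 160, 160, 160, 160, 160, 164, 175, 180, 162, 138, 132, 136, 134, 133, 134, 133, 137, 151, 156]
219 [135, 154, 159, 158, 157, 157, 159, 161, 162, 161, 159, 161, 160, 161, 153, 134, 126, 131, 138, 140, 141, 138, 138, 198, 200, 204, 220, 221] 
    [135, 151, 158, 160, 159, 158, 159, 161, 162, 161, 162, 161, 160, 158, 152, 138, 128, 131, 138, 141, 141, 139, 137, 132, 132, 135, 151, 155]
```

The tin hasn't moved (its profile matches the earlier picture, the differences are shadow), and the door is open and still. Handing in.

```bash
python3 -c "
from cell import *
print(sign_off())"
```

```text
the job is handed in; nothing more can be done
None
```

I slid the tin fully in, snapped the door shut and saw it hold untouched for about 1 s, then pulled it open again and handed in with the door still at about 1.2 rad, the tin upright inside and the bowl, jar and mug unmoved in the camera images; closing took up to about 19 N at the handle against the stated 7 to 14 N, and the hand-in returned no verdict.

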